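# Pin the vial block and hold it in the trigger clamp

## Robot

A 6-joint arm with a two-finger parallel gripper is mounted at the origin on a cart in front of the work surface, level with it; the furniture and walls round the work are solid. World frame = base frame: x ahead of the robot, y to its left, z up, the work surface at z = 0. Lengths are in m, angles in rad, forces in N, time in s.
With the tool pointing down it reaches from about 0.25 to 0.725 m from the base axis. Payload 4 kg.
Tool frame: the origin (TCP) lies on the centre line of the jaws, within the pads' length; the fingertips stand 17 mm ahead of it and the grasp point (between the pads) lies 2 mm behind it; z points along the fingers, y is the line along which they close (so a half turn about z gives the same grasp; the last joint's range is limited). The gripper opens to 85 mm and grips with 20 to 120 N. Pads are 22 mm wide; open, the fingers measure 114 mm over their backs; the gripper's body (76 mm by 85 mm) begins 54 mm behind the grasp point. The pads swing forward as they close: fully open they stand 13 mm farther back than shut.
Start: joints at [1.301, 0.241, 0.005, 1.335, 0, 1.571], TCP at [0.133, 0.482, 0.248] pointing down, gripper open.
Joint ranges: [-2.72, 2.72], [-1.05, 1.87], [-1.09, 1.28], [-1.99, 2.15], [-1.42, 1.44], [-3.14, 3.14]. Speed limits (rad/s): [2.79, 2.79, 3.14, 3.14, 3.14, 3.14].

## Interface

Orientations are given as a unit quaternion [x, y, z, w].
In Python, from workcell import get_obs, imaging, order gives the robot as it stands.
- The arm moves only by the tool apply_moves, never from a script. Its argument "targets" is a list that holds one entry, the list of rows, each a list of 5 numbers: the shift along the world's x, y, z in units of 40 mm (1.0 is 40 mm), then the turn about the world's z in degrees, then the gripper command: -1 is shut, 1 is fully open, values between are in proportion. In form: [[[dx, dy, dz, turn, fingers], ...]]. A call has 1 to 8 rows; each row shifts and turns the commanded pose from where the row before left it; what a row does not reach is not made up. A row lasts 1/12 s, in which the tool goes at most 41.7 mm and 7.16 degrees, less where a joint would pass 70% of its speed; a pose out of reach is approached as far as the arm can. A call is refused whole if a number of a shift passes 1 or a number of a turn 7.16, either way. A call with a gripper value outside its range is refused whole. The fingers move at their own pace and stop on an object; the grip force is fixed at half the most. Time passes only in rows, so rows that do not move let the fingers close. It gives the time, the measured TCP pose, the force, the opening and the grip force at its end, in the units of the state.
- get_obs(): the state, without advancing time (a new reading comes with each control period).
- imaging.camera(name): name is "scene" or "side" or "wrist"; returns (picture, depth): 400x640x3 uint8, blue, green, red; 400x640 float32, m along the optical axis (not along the pixel's ray), 0 where there is no reading.
- imaging.get_calibration(name): a dict with "camera_matrix" (3x3 intrinsics, pixels), "eye" and "rotation" of the camera in the world; the wrist camera has in their place "hand_eye" (4x4, takes a point from camera to tool coordinates, whose origin is the TCP and whose axes are the flange's). Camera axes: x right, y down, z forward; pixel columns grow to the right and rows downward; lengths in m; the calibration is good to about 2 mm. A picture is of the moment at which its call begins: read the wrist's pose just before it. get_calibration takes no time and is no camera call.
- order.job_done(): hands the job in; it is judged then, once.
The state is a dict: "clock": time; "joint_pos": joint angles; "joint_vel": joint speeds; "tau": joint torques, N m; "eef_pos": TCP position; "tool_rot": TCP orientation; "ft_force": force on the tool from outside, world axes, zero at the start; "ft_torque": the same for the moment, N m; "grip_width": finger opening in m; "grasp_force": force on a finger pad.
Only numpy, scipy, OpenCV 4.12 (cv2) and the standard library are available. Lean on these libraries where they do the work, as an engineer would, in place of code of your own. Each camera call takes 0.05 s, during which the arm holds its last target. There are 200 camera calls.

## Task

Pin the white vial block down in the bench clamp: put the red-handled locating pin fully home through the block's small middle hole into the bed, and let go of it. Then pump the clamp's orange trigger towards the black handle, again and again, until the sprung pad meets the block and presses on it so that the green band of its plunger has gone into the jaw, but never push the red band in. The job finishes while you are still holding the trigger squeezed like that; move the jaw with the trigger only, and leave the bottle, the tape roll and the small tray alone.

Things in the scene. Friction and masses are not known exactly. Their poses are not given: they have to be found in the camera images.
- clamp: Trigger clamp bolted down; grey base 340 x 112 x 12 mm. Origin on the table under the handle end; x = the way the jaw travels (to the block), z up. Base from x -75 to 265. Blue cheeks: top z 68, x -23 to 67, y +-19. Black handle post: x 2 to 14, y +-14, top z 142. Blue fence behind the block: x 251 to 263, top z 52; side ribs 20 high. 9 mm hole through the bed under the block's hole
- handle_grip (a point): middle of the handle post at gripping height, 118 mm above the table; the post is 12 mm thick along the clamp's x; 24 mm of post stand above this point
- trigger: orange upright lever on the jaw side of the handle, 12 mm thick, 23 wide; origin on its pivot (clamp x 36.5, z 60), top 86 mm above it. Squeeze it towards the handle; let go, it springs back. Width over handle and trigger 118 mm above the table: 52 mm at rest, 29 fully squeezed. Needs 3 to 6 N there, up to 14 N with the pad pressing on the block
- trigger_grip (a point): middle of the trigger lever at gripping height: at rest 118 mm above the table, at clamp x 48 mm
- trigger_angle (a joint): 0 at rest (lever leans 0.2 rad away from the handle), 0.41 rad fully squeezed. Drives the jaw forward by 30 mm per rad (about 1 mm of jaw per 2 mm of squeeze); ratchet teeth are 5 mm apart, so a full stroke (12 mm) carries the jaw on by 10 mm (the first by 7 to 12); on the return stroke the jaw stays where it is unless the pad is pressing
- jaw: blue jaw head (16 x 44 x 36 mm, top 50 mm above the table) on a toothed steel bar, sliding along the clamp's x, with the plunger in front
- jaw_travel (a joint): travel of the jaw from its rearmost place, m; starts between 0 and 0.025. At 0 the free pad stands 45 mm from the block. The jaw's brake holds only 4 N: a harder press lasts only while the trigger is held squeezed; let go, and the jaw slips back until the plunger is 1 to 4 mm in
- pad_face (a point): centre of the front face of the black round pad (28 mm wide) on the plunger, 30 mm above the table
- plunger_in (a joint): how far the plunger is pushed into the jaw, m: 0 when free, spring 1 N per mm, 0.022 at the stop. The green band (4 mm wide, next to the jaw) is gone from 0.004 on; the red band (next to the pad) begins to go in at 0.009; 5 mm of white lie between them
- vial_block: white plastic block 60 (x) x 92 (y) x 36 mm, 300 g, loose on the clamp's bed against the fence, with two 25 mm wells and between them the 9 mm pin hole, all straight through. Origin at the centre of its underside, on the hole's axis, 12 mm above the table; x as the clamp's
- block_hole (a point): centre of the mouth of the pin hole in the block's top, 48 mm above the table
- pin: locating pin, 60 g: steel shaft 6 mm thick, 45 long, tapered tip; flange 22 wide, 4 thick; above it a red handle 15 thick, 42 long. Origin at the tip, z up to the handle (handle z 49 to 91). It stands upright in its stand, flange on the stand's top. Fully home in the block, the flange lies on the block's top and the tip is 9 mm below the block's underside
- pin_stand: fixed wooden stand 56 x 56 x 48 mm with a 9 mm hole in the middle for the pin; origin at the centre of its underside
- diluent_bottle: small bottle with blue cap, 33 mm wide, 58 mm high, bystander; origin at its underside
- gauze_tape: roll of paper tape lying flat, 61 mm across, 25 mm high, bystander; origin at its underside
- lid_tray: small white open tray 86 x 86 x 46 mm, bystander; origin at its underside

How it is judged:
On the way, in this order (a step that is already met when the one before it is completed fails the run):
1. the pin is fully home through the block (tip at least 5 mm below the block's underside, upright within 0.12 rad, within 4 mm of the hole's axis) and let go, the jaw still clear of the block (z of pin in the frame of vial_block below -0.005 m and horizontal distance between pin and vial_block below 0.004 m and angle between pin's own z axis and vertical below 0.12 rad and contact force between the fingers and pin below 0.1 N and value of joint plunger_in below 0.0015 m), for 0.2 s.
2. the pad has been pumped up to the block and presses on it (value of joint plunger_in above 0.002 m and contact force between jaw and vial_block above 1 N), for 0.1 s.
At the end, for the whole second after the job is handed in: The fingers hold the trigger squeezed (over 1.5 N, over 0.03 rad), the plunger is 3.8 to 9.5 mm in and at least 3 N press on the block (green band gone, red band out), and the pin stands untouched and fully home in the block (tip 5 mm or more below its underside, upright within 0.12 rad) (value of joint plunger_in between 0.0038 and 0.0095 m and contact force between jaw and vial_block above 3 N and contact force between the fingers and trigger above 1.5 N and value of joint trigger_angle above 0.03 rad and z of pin in the frame of vial_block below -0.005 m and horizontal distance between pin and vial_block below 0.004 m and angle between pin's own z axis and vertical below 0.12 rad and contact force between the fingers and pin below 0.1 N and linear speed of vial_block below 0.02 m/s); the arm keeps its last pose, push and grip.
It fails at once if the red band is pushed in: plunger more than 10.5 mm in (value of joint plunger_in above 0.0105 m).
It fails at once if the jaw or its plunger is pushed directly instead of by the trigger (contact force between any of the fingers, the arm and jaw above 2 N).
It fails at once if the block is shifted more than 10 mm from its place (distance of vial_block from where it was at the start of the episode above 0.01 m).
It fails at once if a bystander is moved more than 30 mm (distance of any of diluent_bottle, gauze_tape, lid_tray from where it was at the start of the episode above 0.03 m).
It also fails if it takes over 72 s, if anything falls off the work surface, if the arm or the gripper's body presses on something with over 40 N, if the wrist force passes 120 N, or if a joint passes its speed limit or range.

## Working session

There is one attempt and no reset: what is moved stays moved. The work goes in short steps, Python scripts to look and compute and a tool call to move; the robot and the scene stay as the last step left them, time stands still between calls to the robot, and variables do not carry over. Pictures are saved under pics/ and viewed, at most 10 in all, crops included, and the job is handed in when it is done.

Besides the shell and the picture viewer there is one more tool, called after "Request:" as name([rows], argument=value, ...), one row to a line, values as JSON. apply_moves: Moves the arm, as the interface text tells. Its arguments: {"type":"object","properties":{"targets":{"type":"array","items":{"type":"array","items":{"type":"array","items":{"type":"number"}}}}},"required":["targets"]}

```bash
mkdir -p pics
cat > h.py <<'E'
import numpy as np, cv2
from workcell import get_obs, imaging, order
from scipy.spatial.transform import Rotation as R
def cloud(name):
    o=get_obs(); im,d=imaging.camera(name); c=imaging.get_calibration(name)
    K=np.array(c["camera_matrix"]); v,u=np.mgrid[:400,:640]
    p=np.stack([(u-K[0,2])/K[0,0]*d,(v-K[1,2])/K[1,1]*d,d],-1)
    if name=="wrist":
        H=np.array(c["hand_eye"]); p=p@H[:3,:3].T+H[:3,3]
        p=p@R.from_quat(o["tool_rot"]).as_matrix().T+np.array(o["eef_pos"])
    else: p=p@np.array(c["rotation"]).T+np.array(c["eye"])
    p[d==0]=np.nan
    return im,d,p
E
python3 - <<'E'
from h import *
print(get_obs())
a=[]
for n in("scene","side"):
    im,d,p=cloud(n); cv2.imwrite(f"pics/{n}0.png",im); np.savez(f"{n}0.npz",im=im,p=p)
    print(n,imaging.get_calibration(n))
E
```

```text
{'clock': 0.0, 'joint_pos': array([ 1.30099538e+00,  2.41425744e-01,  3.70431751e-03,  1.33519672e+00,
       -4.13820580e-06,  1.57080602e+00]), 'joint_vel': array([-0.0008676 ,  0.00031252, -0.00145754,  0.00057125, -0.00055859,
        0.00029543]), 'tau': array([ 1.73966531e-03, -3.72317290e+01,  2.52407134e+01,  1.69429102e-02,
       -7.79548441e-05,  6.47462457e-06]), 'eef_pos': array([0.1331097 , 0.48132863, 0.24739895]), 'tool_rot': array([ 1.34496412e-01,  9.90913513e-01, -1.05154903e-03, -1.40628005e-04]), 'ft_force': array([-0.01513175, -0.42737988,  0.59813153]), 'ft_torque': array([ 0.01103794, -0.06462875, -0.07386136]), 'grasp_force': 0.0, 'grip_width': 0.08516225602505637}Traceback (most recent call last):
  File "<stdin>", line 5, in <module>
  File "h.py", line 11, in cloud
    else: p=p@np.array(c["rotation"]).T+np.array(c["eye"])
            ~^~~~~~~~~~~~~~~~~~~~~~~~~~
ValueError: matmul: Input operand 1 has a mismatch in its core dimension 0, with gufunc signature (n?,k),(k,m?)->(n?,m?) (size 4 is different from 3)
```

Rotation is a quaternion.

```bash
sed -i 's/p@np.array(c\["rotation"\]).T/p@R.from_quat(c["rotation"]).as_matrix().T/' h.py
python3 - <<'E'
from h import *
for n in("scene","side"):
    im,d,p=cloud(n); cv2.imwrite(f"pics/{n}0.png",im); np.savez(f"{n}0.npz",im=im,p=p)
    c=imaging.get_calibration(n);print(n,c["eye"],R.from_quat(c["rotation"]).as_matrix()[:,2])
    m=np.abs(p[...,2])<.01; print("table px",m.sum())
E
```

```text
scene [ 0.101586   -0.87660576  1.0176411 ] [ 0.30405857  0.6585267  -0.6883974 ]
table px 64261
side [ 0.02324472 -0.92288303  0.56033632] [ 0.4127162   0.81881109 -0.39901596]
table px 66183
```

View pics/scene0.png

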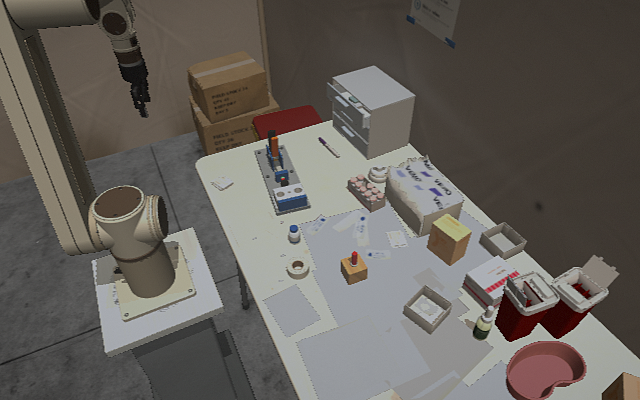

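View pics/side0.png

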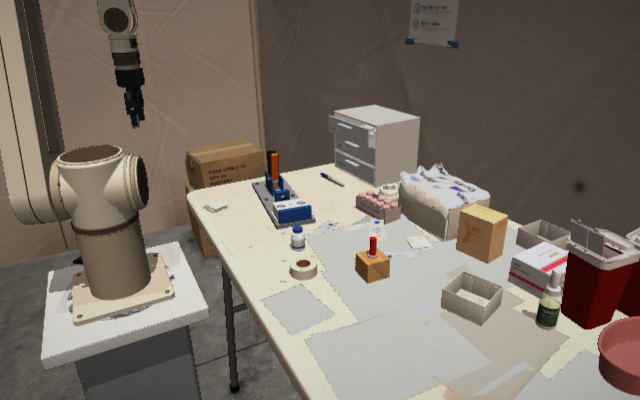

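The scene view shows the clamp with its handle and trigger at (272,145) and the white block at (290,197). The pin is in its stand at (354,262), the bottle at (294,233) and the tape at (298,269). Next I'll get positions from the depth.

Run:
```python
from h import *
for n,boxes in (("scene",dict(pin=(335,245,370,270),clamp=(250,125,312,216))),("side",dict(pin=(362,230,385,262),clamp=(245,145,315,226)))):
    z=np.load(n+"0.npz"); im,p=z["im"],z["p"]; hsv=cv2.cvtColor(im,cv2.COLOR_BGR2HSV).astype(int)
    H,S,V=hsv[...,0],hsv[...,1],hsv[...,2]
    def rep(l,m,b):
        x0,y0,x1,y1=b; mm=np.zeros_like(m); mm[y0:y1,x0:x1]=m[y0:y1,x0:x1]; mm&=np.isfinite(p[...,2]); q=p[mm]
        if len(q)==0: print(n,l,0);return
        print(n,l,len(q),"med",np.round(np.median(q,0),4),"lo",np.round(np.percentile(q,3,axis=0),3),"hi",np.round(np.percentile(q,97,axis=0),3)); return q
    rep("pin",((H<6)|(H>173))&(S>150),boxes["pin"])
    rep("wood",(H>8)&(H<22)&(S>80)&(p[...,2]>.043)&(p[...,2]<.053),(335,245,395,285))
    rep("trig",(H>5)&(H<16)&(S>180)&(p[...,2]>.07),boxes["clamp"])
    rep("blk",(S<60)&(V>120)&(p[...,2]>.043)&(p[...,2]<.053),boxes["clamp"])
    q=rep("base",(p[...,2]>.007)&(p[...,2]<.017)&(S<70)&(V<150),boxes["clamp"])
    r=cv2.minAreaRect((q[:,:2]*1000).astype(np.float32)); print(r)
    rep("cap",(H>100)&(H<125)&(S>120),(285,222,305,245));
```

```text
scene pin 27 med [ 0.5026 -0.2268  0.0932] lo [ 0.497 -0.232  0.054] hi [ 0.508 -0.22   0.098]
scene wood 280 med [ 0.4968 -0.2324  0.0486] lo [ 0.477 -0.252  0.045] hi [ 0.529 -0.197  0.052]
scene trig 22 med [0.4858 0.2828 0.1415] lo [0.475 0.279 0.086] hi [0.492 0.291 0.148]
scene blk 278 med [0.4614 0.1254 0.0489] lo [0.417 0.092 0.045] hi [0.505 0.151 0.052]
scene base 884 med [0.4629 0.2694 0.0133] lo [0.41  0.073 0.009] hi [0.545 0.405 0.017]
((477.7730407714844, 244.67437744140625), (350.683349609375, 115.22065734863281), 82.2472915649414)
scene cap 38 med [ 0.4083 -0.0373  0.058 ] lo [ 0.399 -0.048  0.052] hi [ 0.417 -0.027  0.061]
side pin 106 med [ 0.4987 -0.2292  0.0759] lo [ 0.495 -0.233  0.054] hi [ 0.505 -0.222  0.092]
side wood 308 med [ 0.4958 -0.2338  0.0457] lo [ 0.474 -0.253  0.043] hi [ 0.528 -0.199  0.048]
side trig 158 med [0.4804 0.2866 0.1094] lo [0.471 0.277 0.073] hi [0.49  0.323 0.142]
side blk 215 med [0.4582 0.1269 0.0451] lo [0.415 0.095 0.043] hi [0.502 0.151 0.048]
side base 529 med [0.449  0.2672 0.0093] lo [0.404 0.071 0.007] hi [0.535 0.403 0.014]
((474.201171875, 242.1106414794922), (346.2225036621094, 110.62847137451172), 82.38438415527344)
side cap 55 med [ 0.4047 -0.0417  0.0552] lo [ 0.395 -0.051  0.014] hi [0.427 0.081 0.057]
```

Request:
apply_moves([
  [[0.46,-0.88,0,1,1],[0.46,-0.88,0,1,1],[0.46,-0.88,0,1,1],[0.46,-0.88,0,1,1],[0.46,-0.88,0,1,1],[0.46,-0.88,0,1,1],[0.46,-0.88,0,1,1],[0.46,-0.88,0,0.8,1]],
])

```text
clock: 0.82
eef_pos: [0.2806, 0.1985, 0.2483]
tool_rot: [0.066, 0.998, 0.0, 0.0]
ft_force: [1.0, 0.5, -0.1]
grip_width: 0.0853
grasp_force: 0.0
```

Run:
```python
from h import *
o=get_obs();print(o["clock"],o["joint_pos"].round(3),o["eef_pos"],R.from_quat(o["tool_rot"]).as_matrix()[:,1])
c=imaging.get_calibration("wrist");print(np.round(c["hand_eye"],3),c["camera_matrix"])
```

```text
0.8167 [ 0.616 -0.073 -0.342  1.301 -0.     0.748] [0.28059585 0.19850524 0.24825633] [1.31543786e-01 9.91310355e-01 1.13262693e-04]
[[ 0.    -0.947 -0.322  0.083]
 [ 1.     0.     0.     0.001]
 [-0.    -0.322  0.947 -0.125]
 [ 0.     0.     0.     1.   ]] [[283.84202167   0.         319.402812  ]
 [  0.         283.84202167 200.49420446]
 [  0.           0.           1.        ]]
```

Request:
apply_moves([
  [[0.46,-0.89,0,0,1],[0.46,-0.89,0,0,1],[0.46,-0.89,0,0,1],[0.46,-0.89,0,0,1],[0.46,-0.89,0,0,1],[0.46,-0.89,0,0,1],[0.46,-0.89,0,0,1],[0.46,-0.89,0,0,1]],
])

```text
clock: 1.48
eef_pos: [0.4279, -0.0866, 0.2482]
tool_rot: [0.067, 0.998, 0.0, -0.0]
ft_force: [0.8, 1.5, 0.4]
grip_width: 0.0856
grasp_force: 0.0
```

Request:
apply_moves([
  [[0.46,-0.89,-0.2,0,1],[0.46,-0.89,-0.2,0,1],[0.46,-0.89,-0.2,0,1],[0.46,-0.89,-0.2,0,1],[0,0,0,0,1],[0,0,0,0,1]],
])

```text
clock: 1.98
eef_pos: [0.5008, -0.2283, 0.2139]
tool_rot: [0.068, 0.998, 0.001, -0.002]
ft_force: [-0.3, -0.2, -0.1]
grip_width: 0.0855
grasp_force: 0.0
```

```bash
cat > pin.py <<'E'
from h import *
im,d,p=cloud("wrist"); np.savez("w1.npz",im=im,p=p); cv2.imwrite("pics/w1.png",im)
o=get_obs();print(o["clock"],o["joint_pos"].round(3),o["eef_pos"])
h=cv2.cvtColor(im,cv2.COLOR_BGR2HSV).astype(int);H,S=h[...,0],h[...,1]
m=((H<6)|(H>173))&(S>150)&(np.hypot(p[...,0]-.502,p[...,1]+.228)<.03)
q=p[m]; print(len(q),"z",np.percentile(q[:,2],[3,50,97]))
t=q[q[:,2]>np.percentile(q[:,2],97)-.004]; print("top",len(t),np.median(t,0),t.min(0),t.max(0))
w=(p[...,2]>.043)&(p[...,2]<.053)&(np.hypot(p[...,0]-.502,p[...,1]+.228)<.05)&(S>60)
r=cv2.minAreaRect((p[w][:,:2]*1000).astype(np.float32));print("stand",r)
E
python3 pin.py
```

```text
2.0333 [-0.426  0.357  0.078  1.295  0.    -0.291] [ 0.50058275 -0.22705221  0.21497939]
4 z [0.09133473 0.09206443 0.09318168]
top 4 [ 0.50700197 -0.22031114  0.09206443] [ 0.50587332 -0.22518446  0.09131349] [ 0.50826322 -0.21751065  0.09324125]
stand ((502.912353515625, -222.68170166015625), (55.512535095214844, 56.04524230957031), 86.84212493896484)
```

View pics/w1.png

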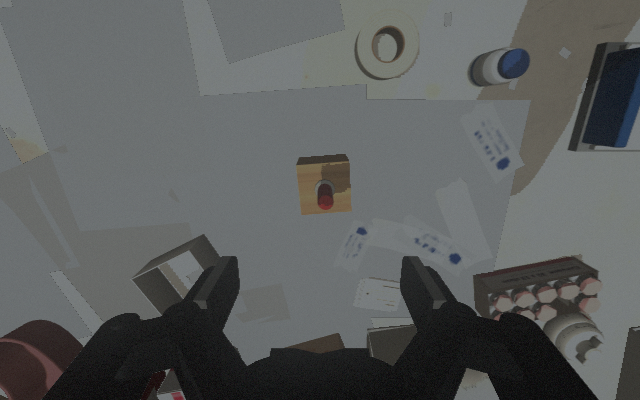

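The wrist view shows the pin handle at (325,200) in the stand at (325,185), between the fingers' line.

Run:
```python
from h import *
z=np.load("w1.npz");im,p=z["im"],z["p"].astype(float)
b=im[150:220,290:355].astype(int);P=p[150:220,290:355]
m=(b[...,2]>2*b[...,1])&(b[...,2]>2*b[...,0])&(b[...,2]>50); q=P[m];print(len(q),np.nanpercentile(q,[3,50,97],axis=0).round(4))
t=q[q[:,2]>.088]; print("top",len(t),np.median(t,0).round(4),t.min(0).round(4),t.max(0).round(4)); print(cv2.minEnclosingCircle((t[:,:2]*1000).astype(np.float32)))
q=q[(q[:,2]>.058)&(q[:,2]<.086)]
```

```text
42 [[ 0.5041 -0.2276  0.0914]
 [ 0.5067 -0.2238  0.0928]
 [ 0.5087 -0.2184  0.0944]]
top 42 [ 0.5067 -0.2238  0.0928] [ 0.504  -0.2284  0.0913] [ 0.5095 -0.2175  0.0946]
((505.76519775390625, -222.9723358154297), 5.545712471008301)
```

Request:
apply_moves([
  [[0.08,0.1,-0.7,0,1],[0,0,-0.7,0,1],[0,0,-0.7,0,1],[0,0,-0.7,0,1],[0,0,-0.4,0,1],[0,0,-0.3,0,1],[0,0,0,0,1],[0,0,0,0,-0.5]],
])

```text
clock: 2.7
eef_pos: [0.504, -0.2215, 0.0769]
tool_rot: [0.066, 0.998, 0.0, -0.0]
ft_force: [0.6, 0.3, 0.1]
grip_width: 0.0754
grasp_force: 0.0
```

Request:
apply_moves([
  [[0,0,0,0,-1],[0,0,0,0,-1],[0,0,0,0,-1],[0,0,0,0,-1],[0,0,0,0,-1],[0,0,0,0,-1],[0,0,0,0,-1],[0,0,0,0,-1]],
])

```text
clock: 3.37
eef_pos: [0.505, -0.2231, 0.0772]
tool_rot: [0.067, 0.998, -0.0, 0.001]
ft_force: [-0.6, 0.3, 5.1]
grip_width: 0.0133
grasp_force: 58.4
```

Request:
apply_moves([
  [[0,0,0.3,0,-1],[0,0,0.8,0,-1],[0,0,1,0,-1],[0,0,1,0,-1],[0,0,0.9,0,-1],[0,0.9,0,0,-1],[0,0.95,0,0,-1],[0,0.95,0,0,-1]],
])

```text
clock: 4.03
eef_pos: [0.5045, -0.1105, 0.2368]
tool_rot: [0.068, 0.998, -0.0, 0.001]
ft_force: [0.3, -0.5, -0.6]
grip_width: 0.0128
grasp_force: 59.2
```

Request:
apply_moves([
  [[0,0.95,0,0,-1],[0,0.95,0,0,-1],[0,0.95,0,0,-1],[0,0.95,0,0,-1],[0,0.95,0,0,-1],[0,0.95,0,0,-1],[0,0,0,0,-1],[0,0,0,0,-1]],
])

```text
clock: 4.7
eef_pos: [0.504, 0.119, 0.2356]
tool_rot: [0.065, 0.998, -0.0, -0.001]
ft_force: [0.7, -0.5, -0.6]
grip_width: 0.0135
grasp_force: 59.2
```

Run:
```python
from h import *
o=get_obs();im,d,p=cloud("wrist"); np.savez("w2.npz",im=im,p=p,e=o["eef_pos"],r=o["tool_rot"]); cv2.imwrite("pics/w2.png",im)
print(o["eef_pos"],o["ft_force"],o["grip_width"])
```

```text
[0.50396539 0.11899031 0.23561728] [ 0.72832235 -0.52970693 -0.56533878] 0.013545265811958395
```

View pics/w2.png

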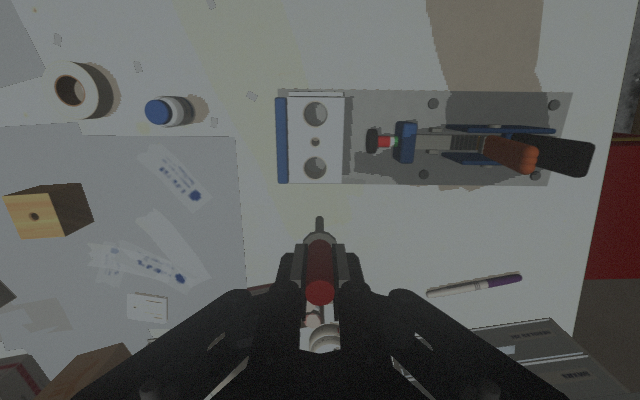

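The wrist view shows the pin held with its tip at (320,219). The block hole is at (316,141) between wells at (316,113) and (316,169), the pad is at (371,141), and the trigger and handle are at the right.

```bash
cat >> h.py <<'E'
def ray(uv,z,e,r,name="wrist"):
    c=imaging.get_calibration(name);K=np.array(c["camera_matrix"]);H=np.array(c["hand_eye"]);M=R.from_quat(r).as_matrix()
    v=M@H[:3,:3]@np.array([(uv[0]-K[0,2])/K[0,0],(uv[1]-K[1,2])/K[1,1],1]);s=M@H[:3,3]+e
    return s+v*(z-s[2])/v[2]
E
python3 - <<'E'
from h import *
z=np.load("w2.npz");im,p,e,r=z["im"],z["p"],z["e"],z["r"]
g=cv2.cvtColor(im,cv2.COLOR_BGR2GRAY)
x0,y0,x1,y1=292,96,342,182
w=(g[y0:y1,x0:x1]<120).astype(np.uint8);n,l,s,c=cv2.connectedComponentsWithStats(w)
for i in range(1,n):
    if s[i,4]>15: uv=c[i]+[x0,y0]; print("hole",uv.round(1),s[i],ray(uv,.048,e,r).round(4))
print("tip",ray((320,218),e[2]-.072,e,r).round(4),"flange px patch");
print("tipdepth",np.round(p[214:224:2,320],4))
q=p[y0:y1,x0:x1].reshape(-1,3);q=q[(q[:,2]>.043)&(q[:,2]<.053)];print("block",len(q),np.median(q[:,2]),cv2.minAreaRect((q[:,:2]*1000).astype(np.float32)))
h=cv2.cvtColor(im,cv2.COLOR_BGR2HSV).astype(int)
print("base z",np.round(p[175,385],4),p[110,470].round(4))
for nme,uv,zz in(("pad",(369,141),.03),("padR",(377,141),.044),("trigtop",(526,156),.144),("handtop",(578,158),.142)): print(nme,ray(uv,zz,e,r).round(4),p[uv[1],uv[0]].round(4))
E
```

```text
hole [318.5  96.5] [ 0  0 50  2 91] [0.4136 0.1303 0.048 ]
hole [314.7 113.7] [ 11   5  25  26 501] [0.43   0.1242 0.048 ]
hole [314.6 141.5] [18 41 10 10 68] [0.4586 0.1202 0.048 ]
hole [314.3 167.5] [ 11  61  24  22 416] [0.487 0.116 0.048]
tip [0.5012 0.1204 0.1636] flange px patch
tipdepth [[ 5.619e-01  1.128e-01 -5.000e-04]
 [ 4.994e-01  1.206e-01  1.643e-01]
 [ 4.993e-01  1.206e-01  1.683e-01]
 [ 4.998e-01  1.206e-01  1.710e-01]
 [ 4.993e-01  1.206e-01  1.758e-01]]
block 3370 0.04682120164419634 ((458.5826416015625, 122.0420150756836), (55.83332061767578, 90.40319061279297), 82.55966186523438)
base z [0.5156 0.2013 0.0112] [0.4503 0.3043 0.0113]
pad [0.4682 0.1815 0.03  ] [0.4668 0.1799 0.0401]
padR [0.4673 0.188  0.044 ] [0.4676 0.1883 0.0425]
trigtop [0.4788 0.2819 0.144 ] [0.4788 0.282  0.1438]
handtop [0.4861 0.3232 0.142 ] [0.4869 0.3259 0.139 ]
```

Request:
apply_moves([
  [[-0.5,0,-0.2,0,-1],[-0.58,-0.01,-0.5,0,-1],[0,0,-0.7,0,-1],[0,0,-0.7,0,-1],[0,0,-0.4,0,-1],[0,0,0,0,-1],[0,0,0,0,-1]],
])

```text
clock: 5.33
eef_pos: [0.4607, 0.1151, 0.1358]
tool_rot: [0.068, 0.998, -0.001, -0.001]
ft_force: [-0.2, -1.7, -0.4]
grip_width: 0.0137
grasp_force: 59.3
```

Run:
```python
from h import *
o=get_obs();im,d,p=cloud("wrist"); np.savez("w3.npz",im=im,p=p,e=o["eef_pos"],r=o["tool_rot"])
print(o["eef_pos"],o["ft_force"],o["grip_width"])
cv2.imwrite("pics/w3.png",cv2.resize(im[120:320,220:420],None,fx=3,fy=3,interpolation=cv2.INTER_CUBIC))
```

```text
[0.4606677  0.11510237 0.1357806 ] [-0.24303799 -1.6989067  -0.43874698] 0.013671702416421015
```

View pics/w3.png

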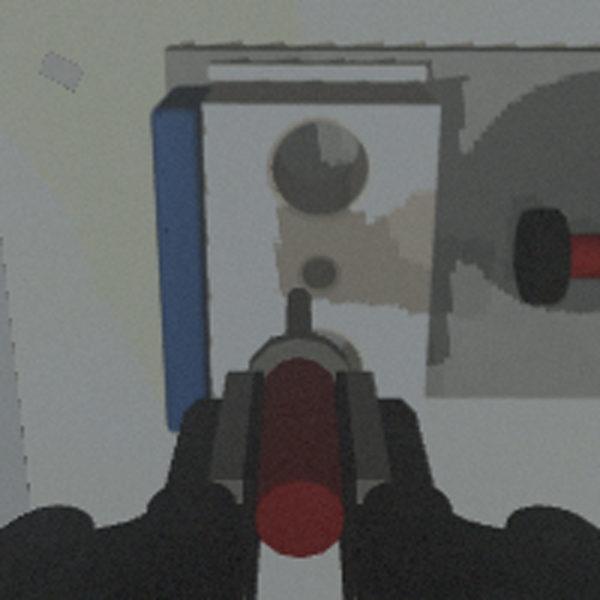

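The pin tip is at crop (299,291), full image (319.7,217). The hole is at crop (319,271), full image (326.3,210.4). The tip is slightly toward the fence side.

Run:
```python
from h import *
z=np.load("w3.npz");e,r,p,im=z["e"],z["r"],z["p"],z["im"]
o=get_obs();print(o["clock"],o["eef_pos"],o["joint_vel"].round(3))
g=cv2.cvtColor(im,cv2.COLOR_BGR2GRAY)[200:220,315:336]; print(g[6:15,6:18])
print("hole",ray((326.3,210.4),.048,e,r),"tip front",ray((319.7,216.5),e[2]-.0735,e,r))
for v in range(216,232,3): print(p[v,320].round(4),end=" ")
u=[(314,236),(325,236)]
```

```text
5.3833 [0.46178368 0.1156127  0.13690458] [ 0.01  -0.016  0.029 -0.003  0.001  0.001]
[[101  93  86  77  77  75  76  81  85  89 104 107]
 [ 93  78  73  71  68  68  66  69  71  78  88 103]
 [ 80  70  71  71  68  69  69  70  68  68  87  92]
 [ 74  67  70  69  68  70  69  69  65  67  76  91]
 [ 67  65  70  71  70  72  68  65  67  65  68  91]
 [ 68  69  68  68  68  69  68  66  70  66  69  88]
 [ 70  67  67  69  69  69  66  67  67  68  73  90]
 [ 78  66  68  70  66  69  67  72  69  67  81  90]
 [ 91  70  69  68  72  69  68  67  68  75  88  92]]
hole [0.45840834 0.12150636 0.048     ] tip front [0.45721622 0.11634405 0.0622806 ]
[0.4559 0.1168 0.0647] [0.4561 0.1167 0.07  ] [0.4562 0.1167 0.0753] [0.4564 0.1167 0.0802] [0.4561 0.1167 0.0859] [0.4484 0.1177 0.1074]
```

Request:
apply_moves([
  [[-0.02,0.11,-0.1,0,-1],[0,0,0,0,-1],[0,0,0,0,-1],[0,0,0,0,-1]],
])

```text
clock: 5.72
eef_pos: [0.4609, 0.1213, 0.133]
tool_rot: [0.067, 0.998, 0.0, 0.001]
ft_force: [0.2, 0.1, -0.4]
grip_width: 0.0131
grasp_force: 59.3
```

Run:
```python
from h import *
o=get_obs();im,d,p=cloud("wrist");e,r=o["eef_pos"],o["tool_rot"]
print(e,o["ft_force"])
cv2.imwrite("pics/w4.png",cv2.resize(im[160:260,270:370],None,fx=5,fy=5,interpolation=cv2.INTER_CUBIC))
for v in range(214,232,3): print(v,p[v,320].round(4))
```

```text
[0.46092862 0.12130373 0.13300347] [ 0.20195898  0.06328871 -0.36044321]
214 [0.4634 0.1221 0.0401]
217 [0.4564 0.123  0.0639]
220 [0.4568 0.123  0.0687]
223 [0.4565 0.123  0.0747]
226 [0.4567 0.1229 0.0794]
229 [0.4565 0.1229 0.0848]
```

View pics/w4.png

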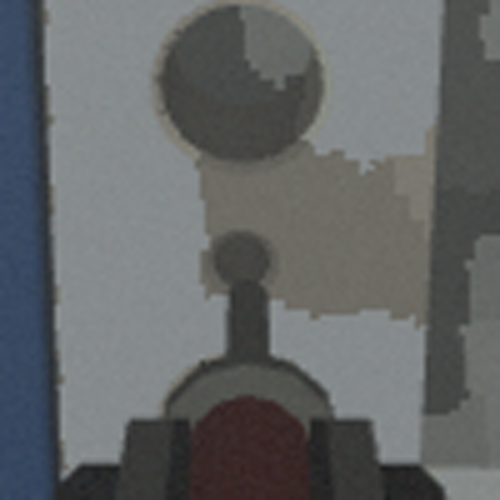

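The hole is now at crop (243,258), which is (318.6,211.6) in full, and the tip is at (319.6,216.8).

Run:
```python
from h import *
e,r=np.array([0.46092862,0.12130373,0.13300347]),[0.067,0.998,0,0]
print(ray((318.6,211.6),.048,e,r),ray((319.6,217),.0605,e,r))
```

```text
[0.4580058  0.12169145 0.048     ] [0.45763827 0.12252787 0.0605    ]
```

Request:
apply_moves([
  [[-0.03,-0.03,-0.1,0,-1],[0,0,-0.15,0,-1],[0,0,-0.15,0,-1],[0,0,-0.15,0,-1],[0,0,-0.15,0,-1],[0,0,-0.05,0,-1]],
])

```text
clock: 6.27
eef_pos: [0.4592, 0.1199, 0.1012]
tool_rot: [0.067, 0.998, -0.0, -0.0]
ft_force: [0.8, 0.0, -0.7]
grip_width: 0.0131
grasp_force: 59.4
```

Request:
apply_moves([
  [[0,0,-0.15,0,-1],[0,0,-0.15,0,-1],[0,0,-0.15,0,-1],[0,0,-0.1,0,-1],[0,0,-0.03,0,-1],[0,0,0,0,-1]],
])

```text
clock: 6.77
eef_pos: [0.4594, 0.1198, 0.0787]
tool_rot: [0.067, 0.998, -0.0, -0.0]
ft_force: [2.1, -0.5, -1.2]
grip_width: 0.0134
grasp_force: 59.4
```

Request:
apply_moves([
  [[0,0,-0.04,0,-1],[0,0,-0.03,0,-1],[0,0,0,0,-1]],
])

```text
clock: 7.02
eef_pos: [0.4595, 0.1199, 0.0771]
tool_rot: [0.067, 0.998, 0.0, 0.0]
ft_force: [0.1, -1.6, 3.9]
grip_width: 0.0133
grasp_force: 60.2
```

Request:
apply_moves([
  [[0,0,0,0,0],[0,0,0,0,0],[0,0,0,0,0],[0,0,0.1,0,0],[0,0,0.6,0,0],[0,0,0.9,0,0],[0,0,0.9,0,1],[0,0.2,0.9,0,1]],
])

```text
clock: 7.68
eef_pos: [0.4584, 0.127, 0.2137]
tool_rot: [0.067, 0.998, -0.001, -0.001]
ft_force: [1.4, 1.0, -0.4]
grip_width: 0.0657
grasp_force: 0.0
```

Request:
apply_moves([
  [[0.05,0.8,0.4,0,1],[0.1,0.9,0,0,1],[0.1,0.9,0,0,1],[0.1,0.8,0,0,1],[0,0,0,0,1],[0,0,0,0,1]],
])

```text
clock: 8.18
eef_pos: [0.4728, 0.2652, 0.2279]
tool_rot: [0.065, 0.998, -0.0, -0.0]
ft_force: [-0.4, 0.4, -0.6]
grip_width: 0.0855
grasp_force: 0.0
```

Run:
```python
from h import *
o=get_obs();im,d,p=cloud("wrist");np.savez("w5.npz",im=im,p=p,e=o["eef_pos"],r=o["tool_rot"])
print(o["clock"],o["eef_pos"],o["ft_force"]);cv2.imwrite("pics/w5.png",im)
```

```text
8.1833 [0.47281529 0.26523646 0.22785366] [-0.3645575   0.40062494 -0.61376111]
```

View pics/w5.png

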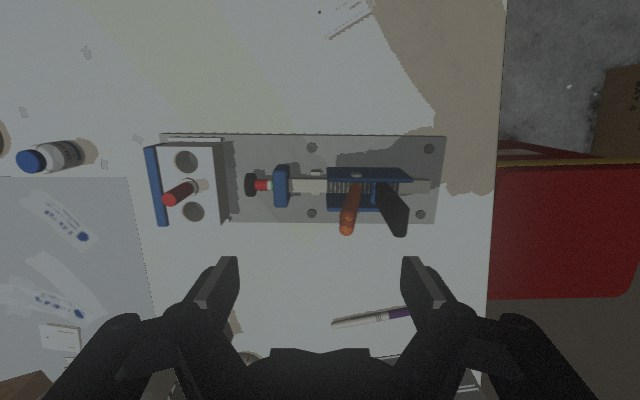

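The pin stands in the block at (180,192). The trigger top is at (347,224) and the handle top at (397,225). I'll measure those and check the pin height.

Run:
```python
from h import *
z=np.load("w5.npz");im,p,e,r=z["im"],z["p"],z["e"],z["r"]
h=cv2.cvtColor(im,cv2.COLOR_BGR2HSV).astype(int);H,S,V=h[...,0],h[...,1],h[...,2]
f=np.array([-.134,-.991]);l=np.array([.991,-.134])
def rep(n,m):
    q=p[m];q=q[np.isfinite(q[:,2])]; c=q[:,:2]@np.c_[f,l]
    print(n,len(q),np.median(q,0).round(4),"x,y,z range lo",np.percentile(q,3,axis=0).round(4),"hi",np.percentile(q,97,axis=0).round(4),"along f",np.percentile(c[:,0],[3,97]).round(4),"along l",np.percentile(c[:,1],[3,97]).round(4))
box=np.zeros(H.shape,bool);box[170:240,330:415]=1
rep("trig>118±12",box&(H<16)&(S>120)&(abs(p[...,2]-.118)<.012)); rep("trig top",box&(H<16)&(S>120)&(p[...,2]>.138))
rep("handle top",box&(V<60)&(S<120)&(p[...,2]>.136))
rep("handle 118",box&(V<60)&(S<120)&(abs(p[...,2]-.118)<.012))
b=np.zeros(H.shape,bool);b[170:210,155:205]=1
rep("pin red",b&((H<8)|(H>172))&(S>100)); rep("pin top",b&((H<8)|(H>172))&(S>100)&(p[...,2]>.088))
q=np.zeros(H.shape,bool);q[140:228,145:225]=1
m=q&(abs(p[...,2]-.048)<.005)&(S<60);print(cv2.minAreaRect((p[m][:,:2]*1000).astype(np.float32)))
print("pad", p[185,246:262:3].round(4)); print("gap pix", ray((245,185),.03,e,r))
```

```text
return _methods._mean(a, axis=axis, dtype=dtype,
  ret = um.true_divide(
Traceback (most recent call last):
IndexError: index -1 is out of bounds for axis 0 with size 0
```

Run:
```python
from h import *
z=np.load("w5.npz");im,p,e,r=z["im"],z["p"],z["e"],z["r"]
for u,v in((347,225),(349,200),(395,225),(392,205),(170,198),(180,192)): print((u,v),im[v,u],p[v,u].round(4))
f=np.array([-.134,-.991]);l=np.array([.991,-.134])
def rep(n,m):
    q=p[m];q=q[np.isfinite(q[:,2])]
    if len(q)==0: print(n,0);return
    c=q[:,:2]@np.c_[f,l]
    print(n,len(q),np.median(q,0).round(4),"z",np.percentile(q[:,2],[3,97]).round(4),"f",np.percentile(c[:,0],[3,97]).round(4),"l",np.percentile(c[:,1],[3,97]).round(4))
b,g,rr=[im[...,i].astype(int) for i in range(3)]
box=np.zeros(b.shape,bool);box[170:240,330:415]=1
T=box&(rr>1.6*b)&(rr>60); D=box&(im.max(2)<60)&(p[...,2]>.08)
for zc in(.11,.12,.13,.144): rep(f"trig{zc}",T&(abs(p[...,2]-zc)<.005)); rep(f"hand{zc}",D&(abs(p[...,2]-zc)<.005))
bb=np.zeros(b.shape,bool);bb[170:210,155:205]=1;P=bb&(rr>2*b)&(rr>50)
rep("pin",P);rep("pintop",P&(p[...,2]>.089));rep("pin mid",P&(p[...,2]<.08))
q=np.zeros(b.shape,bool);q[140:228,145:225]=1
m=q&(abs(p[...,2]-.048)<.005)&(im.min(2)>80);print(cv2.minAreaRect((p[m][:,:2]*1000).astype(np.float32)))
print("pad front",ray((245,185),.03,e,r))
```

```text
(347, 225) [ 47  62 100] [0.4831 0.2866 0.1452]
(349, 200) [37 43 62] [0.4723 0.292  0.1171]
(395, 225) [39 39 36] [0.4914 0.326  0.1382]
(392, 205) [40 35 37] [0.4786 0.3272 0.1254]
(170, 198) [ 58  62 129] [0.4563 0.1229 0.0929]
(180, 192) [47 48 61] [0.4544 0.1279 0.0815]
trig0.11 23 [0.4742 0.2979 0.1103] z [0.1054 0.1139] f [-0.361  -0.3543] l [0.4288 0.4339]
hand0.11 105 [0.4805 0.3264 0.1102] z [0.1053 0.1143] f [-0.3963 -0.3877] l [0.4264 0.45  ]
trig0.12 27 [0.4736 0.2957 0.1198] z [0.1154 0.1249] f [-0.3588 -0.3514] l [0.4287 0.4353]
hand0.12 121 [0.4809 0.3265 0.1198] z [0.1152 0.1248] f [-0.3962 -0.3876] l [0.4264 0.4501]
trig0.13 25 [0.4734 0.2933 0.1294] z [0.1254 0.1345] f [-0.3569 -0.3484] l [0.4289 0.4324]
hand0.13 137 [0.4803 0.3263 0.1299] z [0.1255 0.1345] f [-0.3963 -0.3876] l [0.4263 0.4502]
trig0.144 311 [0.481  0.2865 0.1439] z [0.1404 0.1457] f [-0.3534 -0.3437] l [0.4296 0.4485]
hand0.144 326 [0.4878 0.3306 0.1403] z [0.1393 0.1418] f [-0.3976 -0.3888] l [0.428  0.4514]
pin 136 [0.4574 0.1208 0.0928] z [0.0915 0.0939] f [-0.1866 -0.1752] l [0.4317 0.4428]
pintop 136 [0.4574 0.1208 0.0928] z [0.0915 0.0939] f [-0.1866 -0.1752] l [0.4317 0.4428]
pin mid 0
((458.4622497558594, 116.3143310546875), (70.1663589477539, 92.38964080810547), 82.1035385131836)
pad front [0.46813139 0.17795041 0.03      ]
```

The pin top is at z = 0.093, so it is home. Now I'll go over the handle and trigger, offset 8 mm towards the block, and descend.

Request:
apply_moves([
  [[0.16,0.62,0,0,1],[0.16,0.62,0,0,1],[0,0,-0.3,0,1],[0,0,-0.7,0,1],[0,0,-0.7,0,1],[0,0,-0.7,0,1],[0,0,-0.4,0,1],[0,0,0,0,1]],
])

```text
clock: 8.9
eef_pos: [0.4833, 0.3099, 0.112]
tool_rot: [0.068, 0.998, -0.003, -0.004]
ft_force: [-1.2, -0.3, -0.3]
grip_width: 0.0853
grasp_force: 0.0
```

Request:
apply_moves([
  [[0.03,0.2,0.06,0,1],[0,0,0,0,1],[0,0,0,0,1]],
])

```text
clock: 9.15
eef_pos: [0.4888, 0.3224, 0.1211]
tool_rot: [0.067, 0.998, 0.001, 0.002]
ft_force: [0.6, 0.3, 0.7]
grip_width: 0.0858
grasp_force: 0.0
```

Run:
```python
from h import *
o=get_obs();im,d,p=cloud("wrist");np.savez("w6.npz",im=im,p=p,e=o["eef_pos"],r=o["tool_rot"])
print(o["clock"],o["eef_pos"],o["ft_force"],o["grip_width"]);cv2.imwrite("pics/w6.png",im)
```

```text
9.15 [0.48882912 0.32242517 0.12111823] [0.61424389 0.33757632 0.66197778] 0.08583581339100124
```

View pics/w6.png

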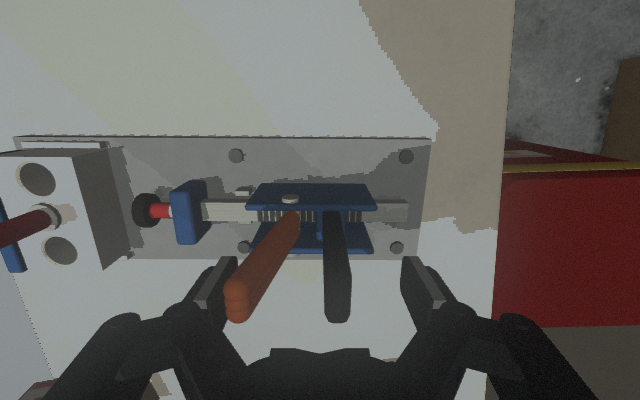

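The trigger at (240,300) sits between the fingers, with the handle at (338,270). The pad is at (146,210) and the jaw front at (172,212). First stroke now.

Request:
apply_moves([
  [[0,0,0,0,0.3],[0,0,0,0,0],[0,0,0,0,-0.3],[0,0,0,0,-0.3],[0,0,0,0,-0.3],[0,0,0,0,-0.3],[0,0,0,0,-0.3]],
])

```text
clock: 9.78
eef_pos: [0.4878, 0.3216, 0.1204]
tool_rot: [0.067, 0.998, 0.0, 0.001]
ft_force: [-0.9, -0.6, 5.8]
grip_width: 0.0304
grasp_force: 15.4
```

```bash
cat > st.py <<'E'
from h import *
o=get_obs();im,d,p=cloud("wrist");e,r=o["eef_pos"],o["tool_rot"]
f=np.array([-.134,-.991])
print(o["clock"],e.round(4),o["ft_force"].round(1),round(o["grip_width"],4),o["grasp_force"].round(1))
b,g,rr=[im[...,i].astype(int) for i in range(3)]
s=p[...,:2]@f; lat=p[...,:2]@np.array([.991,-.134])
reg=(abs(lat-.439)<.03)&(s>-.34)&(s<-.19)
blue=reg&(b>1.4*rr)&(b>50)&(p[...,2]>.03)&(p[...,2]<.056)&(s>-.30)
print("jaw f",np.percentile(s[blue],[2,50,98]).round(4),blue.sum())
for n,m in(("red",reg&(rr>1.8*b)&(rr>1.8*g)&(rr>60)&(p[...,2]<.045)),("green",reg&(g>1.25*rr)&(g>b)&(p[...,2]<.045)),
 ("pad",reg&(im.max(2)<55)&(p[...,2]>.02)&(p[...,2]<.05)&(s>-.275)&(s<-.205))):
    print(n,m.sum(), np.nanpercentile(s[m],[2,50,98]).round(4) if m.sum() else "", np.mean(np.argwhere(m),0).round() if m.sum() else "")
v,u=np.argwhere(blue).mean(0).round().astype(int); print("blue px",u,v)
cv2.imwrite("pics/last.png",im[130:290,0:320])
E
python3 st.py
```

```text
Traceback (most recent call last):
  File "st.py", line 4, in <module>
    print(o["clock"],e.round(4),o["ft_force"].round(1),round(o["grip_width"],4),o["grasp_force"].round(1))
                                                                                ^^^^^^^^^^^^^^^^^^^^^^
AttributeError: 'float' object has no attribute 'round'
```

```bash
sed -i 's/o\["grasp_force"\].round(1)/o["grasp_force"]/' st.py; python3 st.py
```

```text
9.8333 [0.4878 0.3216 0.1204] [-0.9 -1.1  5.1] 0.0302 15.327885076403618
jaw f [-0.2793 -0.2728 -0.2653] 1055
red 264 [-0.2544 -0.2473 -0.2402] [212. 146.]
green 0  
pad 684 [-0.2682 -0.2388 -0.231 ] [211. 132.]
blue px 169 219
```

Request:
apply_moves([
  [[0,0,0,0,0.3],[0,0,0,0,1],[0,0,0,0,1],[0,0,0,0,1],[0,0,0,0,1],[0,0,0,0,1],[0,0,0,0,1]],
])

```text
clock: 10.47
eef_pos: [0.4875, 0.3221, 0.1189]
tool_rot: [0.067, 0.998, 0.001, 0.0]
ft_force: [0.1, 0.1, 0.3]
grip_width: 0.0853
grasp_force: 0.0
```

```bash
python3 st.py
```

```text
10.4667 [0.4875 0.3221 0.1189] [0.1 0.1 0.3] 0.0853 0.0
jaw f [-0.2793 -0.273  -0.2653] 1066
red 275 [-0.2544 -0.2472 -0.2402] [213. 145.]
green 0  
pad 738 [-0.2712 -0.2388 -0.2309] [211. 132.]
blue px 168 220
```

Request:
apply_moves([
  [[0,0,0,0,0.3],[0,0,0,0,0],[0,0,0,0,-0.3],[0,0,0,0,-0.3],[0,0,0,0,-0.3],[0,0,0,0,-0.3],[0,0,0,0,-0.3]],
])

```text
clock: 11.1
eef_pos: [0.4876, 0.3216, 0.1198]
tool_rot: [0.067, 0.998, 0.0, 0.001]
ft_force: [-0.9, -1.2, 6.0]
grip_width: 0.0305
grasp_force: 17.0
```

```bash
cat >> st.py <<'E'
m=(im.min(2)>60)&(abs(p[...,2]-.047)<.003)&(s<-.19)&(s>-.23)&(abs(lat-.439)<.05); print("block edge f",np.percentile(s[m],[.5,2,5]).round(4),m.sum())
E
python3 st.py
```

```text
11.1 [0.4876 0.3216 0.1198] [-0.9 -1.2  6. ] 0.0305 16.994248777627945
jaw f [-0.2694 -0.2629 -0.2553] 1071
red 267 [-0.2446 -0.2374 -0.2303] [212. 134.]
green 0  
pad 1055 [-0.2704 -0.2297 -0.2213] [209. 137.]
blue px 156 219
block edge f [-0.2125 -0.212  -0.2116] 3411
```

Request:
apply_moves([
  [[0,0,0,0,0.3],[0,0,0,0,1],[0,0,0,0,1],[0,0,0,0,1],[0,0,0,0,1],[0,0,0,0,1],[0,0,0,0,1]],
])

```text
clock: 11.73
eef_pos: [0.4875, 0.3221, 0.1189]
tool_rot: [0.067, 0.998, 0.001, 0.0]
ft_force: [0.4, -0.1, 0.3]
grip_width: 0.0859
grasp_force: 0.0
```

```bash
python3 st.py
```

```text
11.7333 [0.4875 0.3221 0.1189] [ 0.4 -0.1  0.3] 0.0859 0.0
jaw f [-0.2694 -0.263  -0.2553] 1074
red 270 [-0.2445 -0.2373 -0.2302] [213. 132.]
green 0  
pad 1383 [-0.2704 -0.2304 -0.2214] [211. 143.]
blue px 154 220
block edge f [-0.2125 -0.2121 -0.2117] 3430
```

Request:
apply_moves([
  [[0,0,0,0,0.3],[0,0,0,0,0],[0,0,0,0,-0.1],[0,0,0,0,-0.2],[0,0,0,0,-0.3],[0,0,0,0,-0.3],[0,0,0,0,-0.3]],
])

```text
clock: 12.37
eef_pos: [0.4876, 0.3216, 0.1198]
tool_rot: [0.067, 0.998, 0.0, 0.001]
ft_force: [-1.0, -1.2, 5.9]
grip_width: 0.0301
grasp_force: 17.1
```

```bash
python3 st.py
```

```text
12.3667 [0.4876 0.3216 0.1198] [-1.  -1.2  5.9] 0.0301 17.12603509426117
jaw f [-0.2596 -0.2532 -0.2453] 1084
red 245 [-0.2351 -0.2279 -0.2215] [212. 122.]
green 0  
pad 1221 [-0.2605 -0.2215 -0.213 ] [209. 129.]
blue px 143 219
block edge f [-0.2124 -0.2119 -0.2115] 3397
```

Request:
apply_moves([
  [[0,0,0,0,0.3],[0,0,0,0,1],[0,0,0,0,1],[0,0,0,0,1],[0,0,0,0,1],[0,0,0,0,1],[0,0,0,0,1]],
])

```text
clock: 13.0
eef_pos: [0.4875, 0.3221, 0.1189]
tool_rot: [0.067, 0.998, 0.001, 0.0]
ft_force: [-0.6, 0.8, -0.6]
grip_width: 0.0855
grasp_force: 0.0
```

```bash
python3 st.py
```

```text
13.0 [0.4875 0.3221 0.1189] [-0.6  0.8 -0.6] 0.0855 0.0
jaw f [-0.2597 -0.2535 -0.2459] 1085
red 249 [-0.2353 -0.2284 -0.222 ] [213. 121.]
green 0  
pad 1501 [-0.2608 -0.2495 -0.2127] [210. 133.]
blue px 141 220
block edge f [-0.2123 -0.212  -0.2116] 3422
```

Request:
apply_moves([
  [[0,0,0,0,0.7],[0,0,0,0,0.5],[0,0,0,0,0.4],[0,0,0,0,0.35],[0,0,0,0,0.3],[0,0,0,0,0.3],[0,0,0,0,0.3]],
])

```text
clock: 13.63
eef_pos: [0.4873, 0.3197, 0.1192]
tool_rot: [0.067, 0.998, -0.002, 0.0]
ft_force: [-1.1, -6.2, 5.0]
grip_width: 0.0556
grasp_force: 3.2
```

```bash
python3 st.py
```

```text
13.6333 [0.4873 0.3197 0.1192] [-1.1 -6.2  5. ] 0.0556 3.173819314688444
jaw f [-0.2576 -0.2512 -0.2435] 1087
red 206 [-0.233  -0.2268 -0.2208] [213. 123.]
green 0  
pad 1301 [-0.2587 -0.2212 -0.2126] [209. 132.]
blue px 143 219
block edge f [-0.2119 -0.2115 -0.2111] 3321
```

Request:
apply_moves([
  [[0,0,0,0,0.25],[0,0,0,0,0.2],[0,0,0,0,0.15],[0,0,0,0,0.15],[0,0,0,0,0.15]],
])

```text
clock: 14.1
eef_pos: [0.4873, 0.3195, 0.1192]
tool_rot: [0.068, 0.998, -0.002, 0.0]
ft_force: [-0.9, -7.4, 4.6]
grip_width: 0.0492
grasp_force: 3.5
```

```bash
python3 st.py
```

```text
14.1 [0.4873 0.3195 0.1192] [-0.9 -7.4  4.6] 0.0492 3.451184593141079
jaw f [-0.2565 -0.2501 -0.2424] 1083
red 188 [-0.2319 -0.2263 -0.2213] [213. 123.]
green 0  
pad 1249 [-0.2576 -0.2211 -0.2124] [209. 130.]
blue px 142 219
block edge f [-0.212  -0.2116 -0.2112] 3339
```

Request:
apply_moves([
  [[0,0,0,0,0.1],[0,0,0,0,0.05],[0,0,0,0,0],[0,0,0,0,-0.05],[0,0,0,0,-0.05],[0,0,0,0,-0.05]],
])

```text
clock: 14.65
eef_pos: [0.4871, 0.3178, 0.1193]
tool_rot: [0.068, 0.998, -0.004, 0.0]
ft_force: [-1.5, -10.3, 6.9]
grip_width: 0.0406
grasp_force: 5.5
```

```bash
python3 st.py; python3 -c "
import cv2;im=cv2.imread('pics/last.png');cv2.imwrite('pics/c7.png',cv2.resize(im[40:130,70:220],None,fx=5,fy=5,interpolation=cv2.INTER_CUBIC))"
```

```text
14.65 [0.4871 0.3178 0.1193] [ -1.5 -10.3   6.9] 0.0406 5.479192994534969
jaw f [-0.2556 -0.2492 -0.2414] 1068
red 174 [-0.2313 -0.2259 -0.2211] [212. 125.]
green 0  
pad 1253 [-0.2565 -0.2212 -0.2126] [209. 134.]
blue px 144 219
block edge f [-0.2119 -0.2115 -0.2111] 3297
```

View pics/c7.png

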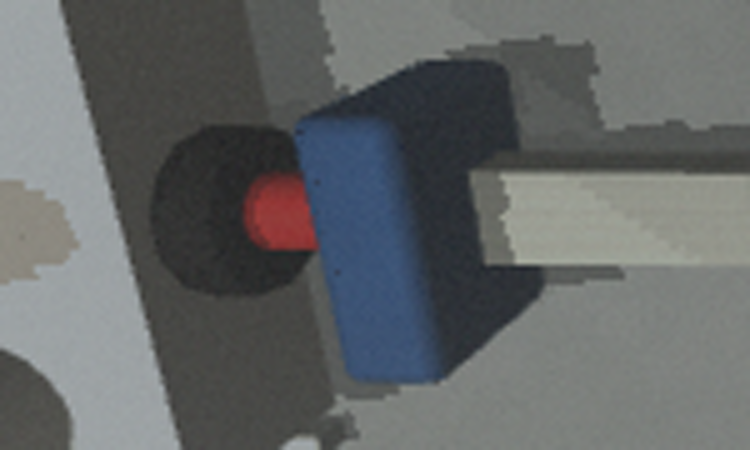

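The pad is at crop (235,210), pressed on the block, with only red and no green visible in front of the jaw. My estimate is about 5.3 mm in, so a little more for margin.

Request:
apply_moves([
  [[0,0,0,0,-0.1],[0,0,0,0,-0.14],[0,0,0,0,-0.14],[0,0,0,0,-0.14],[0,0,0,0,-0.14],[0,0,0,0,-0.14]],
])

```text
clock: 15.2
eef_pos: [0.4872, 0.3184, 0.1196]
tool_rot: [0.068, 0.998, -0.003, 0.0]
ft_force: [-2.2, -8.8, 9.3]
grip_width: 0.037
grasp_force: 9.7
```

```bash
python3 st.py
python3 - <<'E'
from h import *
im,d,p=cloud("side");cv2.imwrite("pics/side8.png",cv2.resize(im[140:235,230:330],None,fx=6,fy=6,interpolation=cv2.INTER_CUBIC))
E
```

```text
15.2 [0.4872 0.3184 0.1196] [-2.2 -8.8  9.3] 0.037 9.689171835780144
jaw f [-0.2542 -0.248  -0.2401] 1069
red 147 [-0.2295 -0.2252 -0.2212] [212. 124.]
green 0  
pad 1260 [-0.2553 -0.2213 -0.2124] [209. 133.]
blue px 141 219
block edge f [-0.2119 -0.2115 -0.2111] 3319
```

View pics/side8.png

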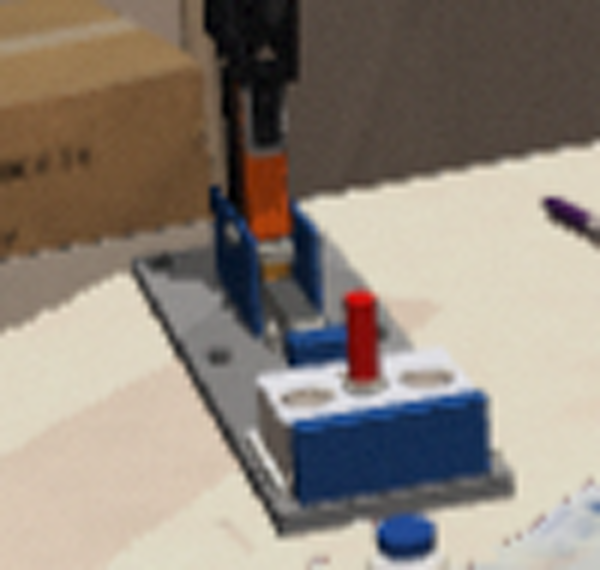

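The side view shows the pin upright with its flange on the block at (362,380), the jaw closed behind it and the trigger held. The plunger is about 6.5 mm in. I'll let it settle briefly, then hand in.

Request:
apply_moves([
  [[0,0,0,0,-0.14],[0,0,0,0,-0.14],[0,0,0,0,-0.14],[0,0,0,0,-0.14]],
])

```text
clock: 15.63
eef_pos: [0.4872, 0.3184, 0.1196]
tool_rot: [0.068, 0.998, -0.003, 0.0]
ft_force: [-0.9, -8.1, 7.9]
grip_width: 0.0371
grasp_force: 9.7
```

```bash
python3 st.py | head -2; python3 -c "
from workcell import order;print(order.job_done())"
```

```text
15.6333 [0.4872 0.3184 0.1196] [-0.9 -8.1  7.9] 0.0371 9.687813967466354
jaw f [-0.2543 -0.248  -0.2401] 1075
the job is handed in; nothing more can be done
None
```

I handed the job in at about 15.6 s: the pin is fully home and let go, and the trigger is held squeezed with the plunger an estimated 6.5 mm in (green gone, red out); no verdict came back.

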